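# Load an angled drilling cradle with a pack of blanks and lock the hold-down bar

## Task

Get the pack ready for drilling: lay the two thin pine blanks one on the other on the cradle's sloping bed, lengthwise up the slope, square and centred on the bed, with their low ends right up against the backstop, then set the dark hardwood block on top of them in the same way. Then press the hold-down bar down into the two forks, across the top of the block, until it sits at the bottom and both spring latches have snapped shut above it. Leave the cork sanding block, the glue bottle and the tape measure where they are.

Things in the scene. Friction and masses are not known exactly. Their poses are not given: they have to be found in the camera images.
- cradle: Wooden angled drilling cradle, fast on the counter: base board 120 x 206 x 18 mm carrying the sloping bed, its backstop and two fork posts. Origin: 8 mm up-slope (+x) of the middle of the base, on the counter. x points to the rising side of the bed (about to the robot's right), y about away from the robot, z up.
- bed: Pale bed strip, 40 mm wide, 108 mm long, sloping 28 degrees, low end to the robot's left. Origin: on its top face, mid-width, at the backstop's inner face. x points up the slope, y level across it (about away from the robot), z square off the bed. Backstop at x below 0: 66 wide, 16 thick, 36 mm high. Blanks overhang the bed 5 mm at either side; fingers have 55 mm free beside it.
- fork_far (a point): Axis of the seated bar in the far (+y) steel fork: x = 55, y = 93, z = 51 mm of the bed. The fork is a plate 6 mm thick with an open slot along the bed's z, 13 mm wide, bottom at z = 46 mm; above z = 62 mm it widens to a mouth from x = 43 to 68 mm, top at z = 77 mm. It stands on a wooden post (y 84 to 102, x 38 to 72, up to z = 36 mm).
- fork_near (a point): The same in the near (-y) fork: x = 55, y = -93, z = 51 mm of the bed.
- blank_a: Pine blank, a plain flat board 50 x 100 x 5 mm, 0.035 kg, lying flat. Origin: centre of its underside; y is its 100 mm direction, x its 50 mm direction, z its thickness. In place against the backstop its origin is at x = 50 mm, y = 0 of the bed.
- blank_b: The other pine blank, the same as blank_a (either may go underneath).
- block: Dark reddish sawn hardwood block 45 x 90 x 30 mm, about 0.07 kg, lying on its widest face. Origin: centre of its underside; y is its 90 mm direction, x its 45 mm direction, z its height. In place on the blanks, against the backstop, its origin is at x = 45, y = 0, z = 10 mm of the bed.
- bar: Hold-down bar lying on the counter, 0.2 kg: steel rod 10 mm thick, with a square nut (20 x 20 mm) from 110 to 119 mm either side of its middle (they go outside the forks and latches) and a black rubber grip sleeve 18 mm thick, 64 mm long in the middle. Origin: middle of its axis, 10 mm above the counter; y along the rod, either way round will do. Seated, the sleeve is 2 mm above the block.
- latch_far (a joint): Spring latch, a dark steel finger 18 mm long on the far (+y) fork's outer face (97 to 103 mm from the bed's centre line), pivot at x = 43, z = 72 mm of the bed, hanging across the slot. 0 = shut, as it stands; it hinges only downward, to 0.9 rad, as the rod is pressed past, then springs back to 0. It bears the bar's weight; pressing the bar past both takes 10 to 20 N, along the slot.
- latch_near (a joint): The same latch on the near (-y) fork.
- sanding_block: Bystander: cork sanding block on a reddish base, 65 x 112 x 36 mm; origin at the centre of its underside. Not to be moved.
- glue: Bystander: white squeeze bottle of wood glue with an orange nozzle, 65 x 72 mm, 199 mm tall; origin at the centre of its underside. Not to be moved.
- tape_measure: Bystander: yellow tape measure 33 x 81 x 66 mm; origin at the centre of its underside. Not to be moved.

How it is judged:
By the outcome, as a careful person would: the job done as asked, in the order asked, and still so for the second after the job is handed in, with the robot touching nothing.
It also fails if it takes over 72 s, if anything falls off the work surface, if the arm or the gripper's body presses on something with over 40 N, if the wrist force passes 120 N, or if a joint passes its speed limit or range.

## Robot

A 6-joint arm with a two-finger parallel gripper is mounted at the origin on a cart in front of the work surface, level with it; the furniture and walls round the work are solid. World frame = base frame: x ahead of the robot, y to its left, z up, the work surface at z = 0. Lengths are in m, angles in rad, forces in N, time in s.
With the tool pointing down it reaches from about 0.4 to 0.825 m from the base axis. Payload 7 kg.
Tool frame: the origin (TCP) lies at the very end of the fingers, on their centre line; the grasp point (between the pads) lies 19 mm behind it; z points along the fingers, x is the direction in which the jaws open and shut, and the axes are right-handed (so a half turn about z gives the same grasp; the last joint's range is limited). The gripper opens to 88 mm and grips with 3 to 60 N. Pads are 19 mm wide; open, the fingers measure 130 mm over their backs; the gripper's body (78 mm by 193 mm) begins 47 mm behind the grasp point.
Start: joints at [-0.918, 0.359, 0.012, 0, -1.224, -0.288], TCP at [0.241, -0.631, 0.227] pointing down, gripper open.
Joint ranges: [-3.07, 3.07], [-1.43, 2.12], [-1.02, 1.25], [-3.03, 1.67], [-3.05, -0], [-3.03, 3.03]. Speed limits (rad/s): [2.39, 2.39, 3.01, 3.14, 3.14, 3.14].

## Interface

Orientations are given as [roll, pitch, yaw] about the fixed x, y, z axes, in that order (R = Rz(yaw) Ry(pitch) Rx(roll)).
In Python, from station import telemetry, grab_frame, arm, regions_of, pinpoint gives the robot as it stands. The module is installed in compiled form; this text tells all that it offers.
- The arm moves only by the shell command python3 -m inch 'ROWS' [FORCE]. ROWS is text: rows parted by semicolons, each of 7 numbers parted by spaces: the opening, from 0 (shut) to 1 (fully open), then the shift along the world's x, y, z in cm, then the turn, a rotation vector about the world's x, y, z in degrees. A call has 1 to 12 rows; each row is the pose to reach, as a shift and turn from the pose measured when the call began; what a row does not reach only later rows make up. A row lasts 1/8 s, in which the tool goes at most 62.5 mm and 10.7 degrees, less where a joint would pass 70% of its speed; a pose out of reach is approached as far as the arm can. A call with a gripper value outside its range is refused whole. The fingers move at their own pace and stop on an object; FORCE is the grip in N (left out, the last holds). Time passes only in rows, so rows that repeat a pose let the fingers close. It gives the time, the measured TCP pose, the force and the opening at its end, in the units of the state.
- telemetry.get_state(): the state, without advancing time (a new reading comes with each control period).
- grab_frame(name): name is "scene" or "side" or "wrist"; returns a dict with "pixels" (384x512x3 uint8, red, green, blue), "fx", "fy", "cx", "cy" (pixels), "R" (3x3) and "t" (3): a world point X has camera coordinates R X + t. Camera axes: x right, y down, z forward; pixel columns grow to the right and rows downward; lengths in m; the calibration is good to about 2 mm. The wrist camera is an equidistant fisheye: a pixel r from the principal point sees the ray r / f radians off the axis. A picture is of the moment at which its call begins. There is no depth.
- arm.job_done(): hands the job in, once; it reports no verdict.
Trained networks look in the newest picture that a camera, given by its name, has taken for a name from the list of things; names that differ only in an ending like _2 or _b are one class to them, and where a whole thing is asked for, a point or a joint stands for the part that bears it (a point fixed in the world has none). Each returns a list of dicts, best first, with "p" (0 to 1); they miss things now and then, are a little off and sometimes report something else, mostly with a low value. They report only what shows in the picture. A call takes as long as a camera call.
- regions_of(camera, name): "pixels" (384x512 bool, what is visible of it) and "bbox" ([left, top, right, bottom] in pixels, round what is visible of it).
- pinpoint(camera, name): "location" ([column, row] in pixels: a listed point, or the origin of a listed thing).
The state is a dict: "t": time; "q": joint angles; "qd": joint speeds; "joint_efforts": joint torques, N m; "eef_pos": TCP position; "ee_rot": TCP orientation; "force": force on the tool from outside, world axes, zero at the start; "moment": the same for the moment, N m; "width": finger opening in m.
Only numpy, scipy, OpenCV 4.12 (cv2) and the standard library are available. Lean on these libraries where they do the work, as an engineer would, in place of code of your own. Each camera call takes 0.05 s, during which the arm holds its last target. There are 200 camera calls.

## Working session

There is one attempt and no reset: what is moved stays moved. The work goes in short steps, Python scripts to look and compute and a shell command to move; the robot and the scene stay as the last step left them, time stands still between calls to the robot, and variables do not carry over. Pictures are saved under pics/ and viewed, about 8 in all and at most 12, crops included, and the job is handed in when it is done.

```bash
mkdir -p pics
cat > h.py <<'E'
import numpy as np, cv2
from station import telemetry, grab_frame, arm, regions_of, pinpoint
from scipy.spatial.transform import Rotation as Ro
def ray(f,px):
    u=np.array([(px[0]-f['cx'])/f['fx'],(px[1]-f['cy'])/f['fy']])
    if f.get('fish'):
        r=np.linalg.norm(u); d=np.array([*(u/max(r,1e-9)*np.sin(r)),np.cos(r)])
    else: d=np.array([*u,1.])
    R=np.array(f['R']);t=np.array(f['t'])
    return -R.T@t, R.T@d
def onz(f,px,z):
    o,d=ray(f,px); return o+d*(z-o[2])/d[2]
def proj(f,X):
    c=np.array(f['R'])@np.array(X)+np.array(f['t'])
    if f.get('fish'):
        r=np.hypot(c[0],c[1]);k=np.arctan2(r,c[2])/max(r,1e-9)
        return np.array([f['fx']*c[0]*k+f['cx'],f['fy']*c[1]*k+f['cy']])
    return np.array([f['fx']*c[0]/c[2]+f['cx'],f['fy']*c[1]/c[2]+f['cy']])
def grab(n,save=None):
    f=dict(grab_frame(n)); f['fish']=(n=='wrist')
    if save: cv2.imwrite('pics/'+save,np.array(f['pixels'])[:,:,::-1])
    return f
def rect(f,m,z):
    c,_=cv2.findContours(m.astype(np.uint8),cv2.RETR_EXTERNAL,cv2.CHAIN_APPROX_NONE)
    c=max(c,key=cv2.contourArea)[:,0,:]
    P=np.array([onz(f,p,z)[:2] for p in c],np.float32)*1000
    return cv2.minAreaRect(P)
E
python3 - <<'E'
from h import *
np.set_printoptions(precision=4,suppress=True)
s=telemetry.get_state();print(s['t'],s['eef_pos'],s['ee_rot'],s['width'],s['force'])
names=['cradle','bed','fork_far','fork_near','blank_a','block','bar','latch_far','latch_near','sanding_block','glue','tape_measure']
for c in ['scene','side']:
    f=grab(c,c+'0.png'); print(c,-np.array(f['R']).T@np.array(f['t']))
    for n in names:
        for r in pinpoint(c,n)[:3]:
            if r['p']>.3: print(n,round(r['p'],2),np.round(r['location'],1),onz(f,r['location'],0)[:2])
a=cv2.imread('pics/scene0.png');b=cv2.imread('pics/side0.png')
cv2.imwrite('pics/a0.png',cv2.resize(a,(800,600)));cv2.imwrite('pics/b0.png',cv2.resize(b,(800,600)))
E
```

```text
0.0 [ 0.2406 -0.6301  0.2256] [-3.1415 -0.0017  1.9355] 0.08737215214248258 [-0.2261 -0.0889 -0.1395]
scene [-0.3383  0.785   0.9653]
cradle 0.71 [223.9 228.3] [0.6021 0.1309]
bed 0.73 [207.7 226.5] [0.643  0.1643]
fork_far 0.85 [198.5 190.5] [0.8239 0.0738]
fork_near 0.82 [234.7 217.7] [0.6212 0.0724]
fork_near 0.49 [207.4 224.7] [0.6509 0.1598]
blank_a 0.64 [354.3 208.1] [ 0.3992 -0.2568]
blank_a 0.56 [323.4 194.8] [ 0.5176 -0.2351]
block 0.79 [299.1 172.6] [ 0.6713 -0.2698]
block 0.58 [354.4 207.9] [ 0.3997 -0.2579]
block 0.4 [234.6 217. ] [0.6243 0.0704]
bar 0.68 [299.4 231. ] [ 0.4362 -0.0386]Traceback (most recent call last):
  File "<stdin>", line 8, in <module>
ValueError: it knows: bar, bed, blank, block, cradle, fork_far, fork_near, glue, sanding_block, tape_measure
```

Run:
```python
from h import *
np.set_printoptions(precision=4,suppress=True)
names=['cradle','bed','fork_far','fork_near','blank','block','bar','sanding_block','glue','tape_measure']
for c in ['scene','side']:
    f=grab(c,c+'0.png'); print(c,-np.array(f['R']).T@np.array(f['t']))
    for n in names:
        for r in pinpoint(c,n)[:3]:
            if r['p']>.3: print(n,round(r['p'],2),np.round(r['location'],1),onz(f,r['location'],0)[:2])
    for n,z in [('blank',.005),('block',.03),('bar',.01),('sanding_block',0.036)]:
        for r in regions_of(c,n)[:3]:
            if r['p']>.3: print('R',n,round(r['p'],2),r['bbox'],rect(f,r['pixels'],z))
a=cv2.imread('pics/scene0.png');b=cv2.imread('pics/side0.png')
cv2.imwrite('pics/a0.png',cv2.resize(a,(800,600)));cv2.imwrite('pics/b0.png',cv2.resize(b,(800,600)))
```

```text
scene [-0.3383  0.785   0.9653]
cradle 0.79 [225.4 226.1] [0.6075 0.1208]
bed 0.9 [208.6 226.2] [0.6424 0.1613]
fork_far 0.93 [198.1 189.2] [0.8313 0.0704]
fork_near 0.73 [233.9 215.9] [0.6302 0.0685]
blank 0.62 [325.6 193.4] [ 0.5182 -0.2468]
blank 0.57 [355.6 205. ] [ 0.4073 -0.2731]
block 0.79 [298.3 175.7] [ 0.6587 -0.2533]
block 0.55 [233.4 216.1] [0.6305 0.0704]
block 0.41 [175.4 211.1] [0.7782 0.1985]
bar 0.69 [298.8 227.7] [ 0.4487 -0.0484]
sanding_block 0.84 [272.2 163.3] [ 0.7843 -0.2385]
glue 0.58 [175.4 210. ] [0.7832 0.1953]
tape_measure 0.93 [219.  301.6] [0.3726 0.3221]
R blank 0.58 [308.4, 185.6, 333.9, 206.3] ((519.4757080078125, -221.81529235839844), (102.83963775634766, 55.142704010009766), 84.53759765625)
R blank 0.54 [258.9, 151.1, 285.5, 169.9] ((792.6190795898438, -258.0773010253906), (105.57554626464844, 114.96749114990234), 3.7196044921875)
R blank 0.49 [343.0, 200.4, 352.1, 218.1] ((409.5425109863281, -230.74070739746094), (29.496458053588867, 68.2069091796875), 35.43562316894531)
R block 0.7 [286.2, 160.1, 312.7, 181.5] ((642.2010498046875, -244.46224975585
[... 853 characters left out ...]
.1 154.4] [ 0.6626 -0.274 ]
glue 0.74 [165.4 249.1] [0.7882 0.1953]
tape_measure 0.43 [310.2 211.6] [ 0.4242 -0.0255]
R blank 0.73 [321.3, 156.1, 338.6, 177.0] ((395.9493713378906, -251.66659545898438), (52.58918762207031, 106.59601593017578), 5.218674182891846)
R blank 0.73 [278.5, 159.6, 297.0, 176.7] ((521.7533569335938, -221.85621643066406), (103.29316711425781, 49.39311599731445), 82.98030853271484)
R bar 0.6 [302.3, 180.4, 316.4, 241.1] ((421.46136474609375, -27.461402893066406), (19.48101234436035, 252.79769897460938), 1.9036273956298828)
R sanding_block 0.87 [201.4, 142.5, 231.0, 161.5] ((768.6103515625, -218.60955810546875), (126.92230224609375, 78.62638092041016), 87.1459732055664)
```

View pics/a0.png

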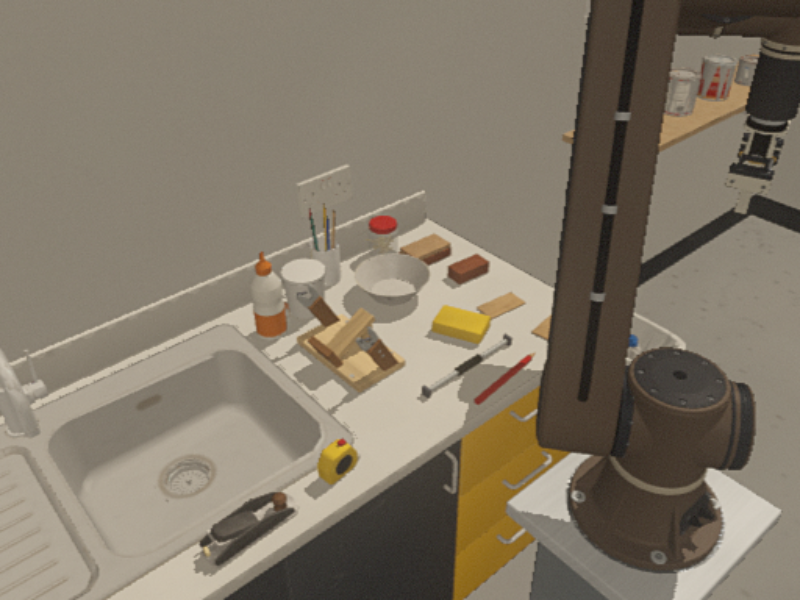

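View pics/b0.png

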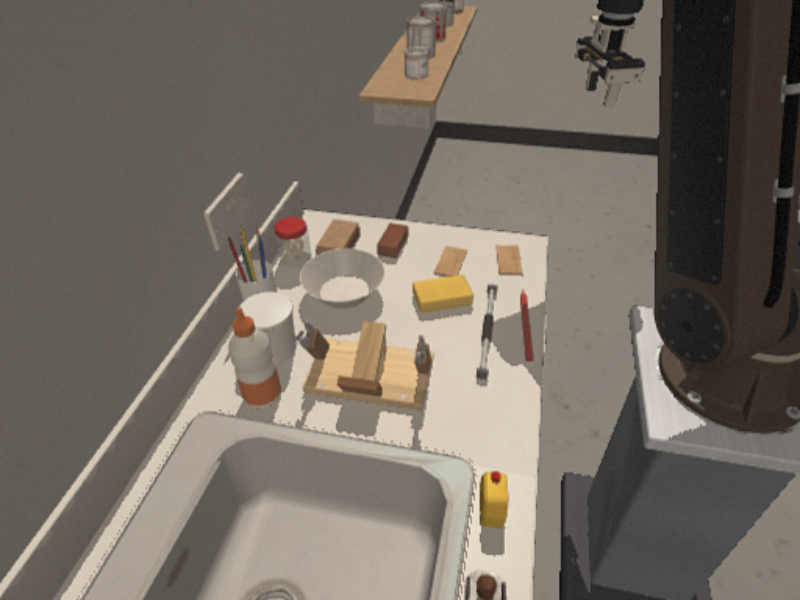

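Both pictures agree with the networks. In the scene view the cradle is at about (350,345) of 800x600, the bar at (467,365), one blank at (500,303), the block at (468,267) and the second blank partly hidden at (545,328). The side view shows both blanks, at (450,262) and (508,260). A yellow sponge and a bowl stand between them and the cradle. I'll go above the middle and look with the wrist camera.

```bash
python3 -m inch '1 6 12 12 0 0 10; 1 12 24 16 0 0 20; 1 18 32 18 0 0 30; 1 22 40 18 0 0 40; 1 26 48 18 0 0 50; 1 30 53 18 0 0 60; 1 30 55 18 0 0 69; 1 30 55 18 0 0 69; 1 30 55 18 0 0 69; 1 30 55 18 0 0 69; 1 30 55 18 0 0 69'
python3 - <<'E'
from h import *
np.set_printoptions(precision=4,suppress=True)
print(telemetry.get_state()['q'])
names=['cradle','bed','fork_far','fork_near','blank','block','bar','sanding_block']
F={c:grab(c,c+'1.png') for c in ['wrist','scene','side']}
f=F['wrist'];print(-f['R'].T@f['t'])
for n in names:
    for r in pinpoint('wrist',n)[:3]:
        if r['p']>.3: print(n,round(r['p'],2),np.round(r['location'],1),onz(f,r['location'],0)[:2])
for n,z in [('blank',.005),('block',.03),('bar',.01)]:
    for r in regions_of('wrist',n)[:3]:
        if r['p']>.3: print('R',n,round(r['p'],2),r['bbox'],rect(f,r['pixels'],z))
cv2.imwrite('pics/a1.png',cv2.resize(cv2.imread('pics/wrist1.png'),(800,600)))
E
```

```text
t: 3.28
eef_pos: [0.5417, -0.078, 0.4071]
ee_rot: [3.141, 0.001, -3.141]
force: [0.0, -0.8, 0.4]
width: 0.0873
[ 0.215   0.0814  0.0528 -0.0001 -1.5414 -0.2148]
[ 0.5414 -0.1529  0.5653]
cradle 0.94 [214.  240.6] [0.6177 0.1156]
cradle 0.5 [265.3 278.1] [0.5078 0.2085]
bed 0.96 [216.7 269.5] [0.6152 0.1867]
fork_far 0.56 [165.8 277.2] [0.7348 0.2124]
fork_near 0.77 [263.8 282.2] [0.5109 0.2195]
blank 0.95 [327.1  59.9] [ 0.3952 -0.253 ]
blank 0.73 [261.   74.5] [ 0.5216 -0.219 ]
bar 0.6 [312.4 176.5] [ 0.4185 -0.0229]
sanding_block 0.63 [130.   73.6] [ 0.7786 -0.2333]
sanding_block 0.36 [165.8 277.9] [0.7351 0.2144]
R blank 0.85 [247.9, 42.5, 276.1, 98.9] ((521.87060546875, -224.77728271484375), (102.47477722167969, 52.12312316894531), 84.5080795288086)
R blank 0.78 [308.9, 35.4, 340.6, 83.6] ((399.27484130859375, -257.25408935546875), (51.878204345703125, 100.21698760986328), 8.765279769897461)
R block 0.92 [170.8, 28.8, 202.3, 78.0] ((657.0311279296875, -258.75787353515625), (92.72634887695312, 50.539085388183594), 85.71196746826172)
R bar 0.93 [305.9, 115.0, 321.6, 235.7] ((420.8968505859375, -23.73236846923828), (22.04958152770996, 240.95127868652344), 1.1668007373809814)
```

View pics/a1.png

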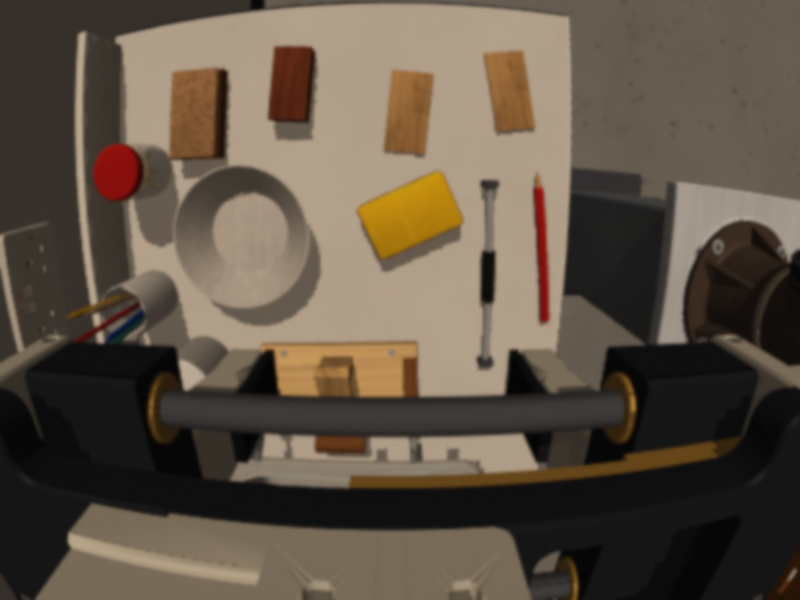

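The wrist view shows everything: blanks at (409,112) and (509,91), block (291,83), bar (488,275), all unobstructed. It also shows the gripper body is wide along the jaw axis, so it could hit the forks when low and square to the bed. One close look over the cradle next.

```bash
python3 -m inch '1 2 6 -1 0 0 0; 1 4 12 -2 0 0 0; 1 6 18 -4 0 0 0; 1 7 24 -6 0 0 0; 1 7 30 -6 0 0 0; 1 7 34 -6 0 0 0; 1 7 34 -6 0 0 0; 1 7 34 -6 0 0 0;1 7 34 -6 0 0 0'
cat > fit.py <<'E'
from h import *
from scipy.optimize import least_squares
np.set_printoptions(precision=4,suppress=True)
B={'bed':[0,0,0],'fork_far':[.055,.093,.051],'fork_near':[.055,-.093,.051]}
obs=[]
for c in ['scene','side','wrist']:
    f=grab(c,c+'2.png')
    for n in B:
        for r in pinpoint(c,n)[:1]: obs.append((c,f,n,r['location'],r['p'])); print(c,n,round(r['p'],2),np.round(r['location'],1))
def Rb(y): return (Ro.from_euler('z',y)*Ro.from_euler('y',-28,degrees=True)).as_matrix()
def res(p,raw=False):
    out=[]
    for c,f,n,l,w in obs:
        X=p[:3]+Rb(p[3])@np.array(B[n]); out.append((proj(f,X)-l)*(1 if raw else 1.5 if c=='wrist' else 1))
    return np.array(out) if raw else np.ravel(out)
s=least_squares(res,[.615,.17,.05,-np.pi/2],loss='soft_l1')
print(s.x,np.degrees(s.x[3]));print(res(s.x,True))
f=obs[-1][1]
im=cv2.resize(cv2.imread('pics/wrist2.png'),None,fx=3,fy=3,interpolation=cv2.INTER_CUBIC)
for b in [[0,.02,0],[0,-.02,0],[.108,.02,0],[.108,-.02,0],[0,.033,.036],[0,-.033,.036],[.055,.096,.077],[.055,-.096,.077],[.055,.093,.051],[.055,-.093,.051]]:
    q=proj(f,s.x[:3]+Rb(s.x[3])@np.array(b))*3+1; cv2.circle(im,(int(q[0]),int(q[1])),3,(0,255,0),1)
q=proj(f,s.x[:3]+Rb(s.x[3])@np.array([.05,0,.03]))*3; x=max(0,int(q[0]-400));y=max(0,int(q[1]-300)); print(x,y)
cv2.imwrite('pics/c2.png',im[y:y+600,x:x+800])
E
python3 fit.py
```

```text
t: 5.1
eef_pos: [0.6108, 0.2579, 0.3471]
ee_rot: [3.141, 0.001, 3.138]
force: [-0.0, 0.2, -0.7]
width: 0.0878
scene bed 0.85 [208.8 226.7]
scene fork_far 0.86 [194.7 190.2]
scene fork_near 0.96 [234.2 215.7]
side bed 0.96 [229.8 243.4]
side fork_far 0.58 [196.3 215.4]
wrist bed 0.61 [249.5  97.7]
wrist fork_far 0.85 [182.5  86.8]
wrist fork_near 0.6 [320.5  79.1]
[ 0.6083  0.1705  0.0336 -1.5156] -86.8366874375332
[[ 3.0872 -2.2411]
 [ 2.9367 -0.2792]
 [ 2.9852  0.8458]
 [ 1.9362  1.1198]
 [-0.0438 -0.717 ]
 [ 1.9508  2.9407]
 [-0.8738 -0.034 ]
 [-0.9051 -0.0075]]
351 0
```

View pics/c2.png

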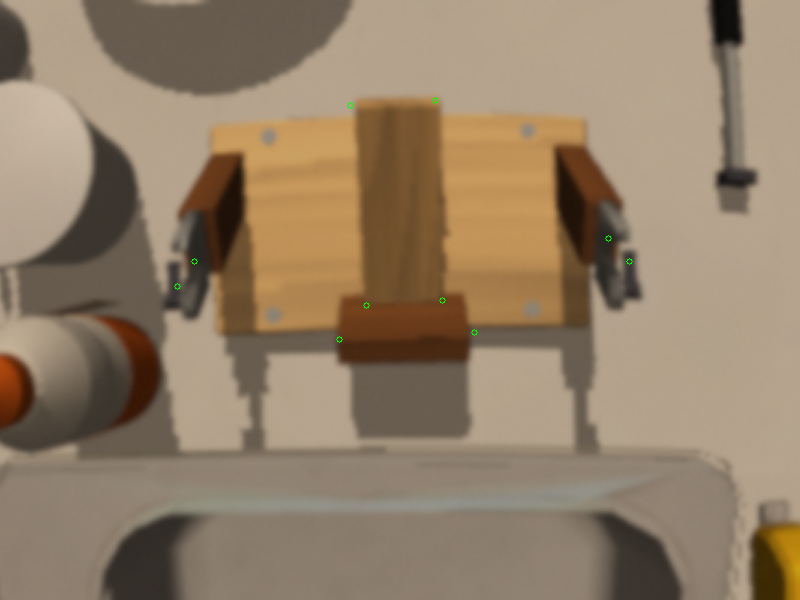

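The picture shows the cradle clearly: base corners near (211,127), (586,119), (589,323) and (218,332), bed top end at (357–440,101), and the backstop's inner top edge at y≈296. The green fit is about 2–4 mm off and its yaw is wrong, so I'll refit on those corners.

```bash
cat > fit2.py <<'E'
from h import *
from scipy.optimize import least_squares
np.set_printoptions(precision=4,suppress=True)
f=grab('wrist')
def Rb(y): return (Ro.from_euler('z',y)*Ro.from_euler('y',-28,degrees=True)).as_matrix()
base=[([-.068+.12,.103],(211,127)),([.052,-.103],(586,119)),([-.068,-.103],(589,323)),([-.068,.103],(218,332))]
bed=[([.108,.02,0],(357,101)),([.108,-.02,0],(440,101)),([0,.033,.036],(345,298)),([0,-.033,.036],(465,294)),([-.016,.033,.036],(338,343)),([-.016,-.033,.036],(469,335))]
side=[('fork_far',[.055,.093,.051],(182.5,86.8)),('fork_near',[.055,-.093,.051],(320.5,79.1))]
full=lambda p:((p[0]+350)/3,(p[1]-1)/3)
def res(p):  # X,Y,yaw, bedx, bedz
    o=[]; Rz=Ro.from_euler('z',p[2]).as_matrix(); c=np.array([p[0],p[1],0])
    for b,u in base: o.append(proj(f,c+Rz@np.array([*b,.018]))-full(u))
    b0=c+Rz@np.array([p[3],0,p[4]])
    for b,u in bed: o.append(proj(f,b0+Rb(p[2])@np.array(b))-full(u))
    for n,b,u in side: o.append(.5*(proj(f,b0+Rb(p[2])@np.array(b))-u))
    return np.ravel(o)
s=least_squares(res,[.61,.13,-1.57,-.05,.03],loss='soft_l1')
p=s.x; print(p,np.degrees(p[2])); print(res(p).reshape(-1,2))
b0=np.array([p[0],p[1],0])+Ro.from_euler('z',p[2]).as_matrix()@np.array([p[3],0,p[4]]);print('bed origin',b0)
R=Rb(p[2]);print(R)
for b in [[.055,.093,.051],[.055,-.093,.051],[.1,0,0]]:print(b,b0+R@np.array(b))
E
python3 fit2.py
```

```text
[ 0.6098  0.1157 -1.5447 -0.0429 -0.0057] -88.50744104437561
[[-0.4947 -1.0946]
 [ 0.4293 -1.7868]
 [ 1.2574  1.037 ]
 [-0.5861  1.3856]
 [ 0.6317 -0.2222]
 [-0.8177 -0.9184]
 [-1.0132  5.4042]
 [ 0.4862  5.632 ]
 [ 1.9151 -0.9063]
 [-0.9996  0.6738]
 [ 2.5351 -4.0549]
 [-3.3279 -1.8808]]
bed origin [ 0.6087  0.1586 -0.0057]
[[ 0.023   0.9997 -0.0122]
 [-0.8826  0.026   0.4693]
 [ 0.4695  0.      0.8829]]
[0.055, 0.093, 0.051] [0.7023 0.1364 0.0652]
[0.055, -0.093, 0.051] [0.5163 0.1315 0.0652]
[0.1, 0, 0] [0.611  0.0703 0.0413]
```

```bash
sed -i 's/^bed=.*/bed=[([.108,.02,0],(357,101)),([.108,-.02,0],(440,101)),([0,.033,0],(345,298)),([0,-.033,0],(465,294)),([0,.033,.036],(338,343)),([0,-.033,.036],(469,335)),([-.016,.033,.036],(340,362)),([-.016,-.033,.036],(469,360))]/' fit2.py; python3 fit2.py
```

```text
[ 0.61    0.1158 -1.5463 -0.0536  0.0301] -88.59651143904168
[[-0.5576 -1.173 ]
 [ 0.3747 -1.6863]
 [ 1.0864  1.1452]
 [-0.7652  1.3095]
 [-0.4137  0.6725]
 [ 0.3511 -0.0393]
 [-1.4761  1.484 ]
 [ 0.4117  1.7629]
 [-0.2086 -2.8121]
 [ 0.8718 -1.2697]
 [-0.2102  0.1142]
 [ 0.6478 -0.3221]
 [-0.1073 -1.5045]
 [-0.5921  0.6304]]
bed origin [0.6087 0.1693 0.0301]
[[ 0.0216  0.9997 -0.0115]
 [-0.8827  0.0245  0.4693]
 [ 0.4695  0.      0.8829]]
[0.055, 0.093, 0.051] [0.7022 0.147  0.1009]
[0.055, -0.093, 0.051] [0.5163 0.1424 0.1009]
[0.1, 0, 0] [0.6108 0.0811 0.077 ]
```

```bash
cat >> h.py <<'E'
def tool(yaw,ax=None,ang=0):
    "tool down with jaw yaw (deg), then turned about world axis ax by ang deg"
    r=Ro.from_euler('xyz',[180,0,yaw],degrees=True)
    return Ro.from_rotvec(np.radians(ang)*np.array(ax)/np.linalg.norm(ax))*r if ax is not None else r
def go(pos,R):
    s=telemetry.get_state(); c=Ro.from_euler('xyz',s['ee_rot'])
    v=(R*c.inv()).as_rotvec(degrees=True)
    print('shift cm',np.round((np.array(pos)-s['eef_pos'])*100,2),'turn',np.round(v,2),'|',round(np.linalg.norm(v),1))
BY=np.radians(-88.6); B0=np.array([.6087,.1693,.0301])
BR=(Ro.from_euler('z',BY)*Ro.from_euler('y',-28,degrees=True))
def bed(p): return B0+BR.apply(p)
# tool in the bed frame: jaws across the bed, approach along -z, body leaned uphill by th deg
def btool(th): return BR*Ro.from_euler('y',th,degrees=True)*Ro.from_matrix([[0,-1,0],[-1,0,0],[0,0,-1]])
E
python3 - <<'E'
from h import *
np.set_printoptions(precision=3,suppress=True)
a=np.radians(-5.5);ax=[np.cos(a),np.sin(a),0]
R=tool(174.5,ax,24); print(R.as_matrix())
go([.519,-.257,.09],R); go([.519,-.257,.005],R)
print(btool(24).as_matrix(),bed([.083,0,0]))
E
```

```text
[[-0.995  0.088  0.039]
 [ 0.096  0.909  0.405]
 [-0.     0.407 -0.914]]
shift cm [ -9.16 -51.61 -25.66] turn [23.98 -1.17 -5.29] | 24.6
shift cm [ -9.16 -51.61 -34.16] turn [23.98 -1.17 -5.29] | 24.6
[[-1.    -0.024  0.002]
 [-0.024  0.997 -0.07 ]
 [-0.    -0.07  -0.998]] [0.61  0.096 0.069]
```

```bash
python3 -m inch '1 -1 -6 -1 3 0 -1; 1 -2 -12 -3 6 0 -1; 1 -3 -18 -5 9 0 -2; 1 -4.5 -24 -8 12 -.5 -2.5; 1 -5.5 -30 -11 15 -.7 -3; 1 -6.5 -36 -14 18 -.8 -4; 1 -7.5 -42 -17 21 -1 -4.5; 1 -8.5 -47 -21 24 -1.2 -5.3; 1 -9.16 -51.6 -25.66 24 -1.2 -5.3; 1 -9.16 -51.6 -25.66 24 -1.2 -5.3; 1 -9.16 -51.6 -25.66 24 -1.2 -5.3'
python3 - <<'E'
from h import *
np.set_printoptions(precision=4,suppress=True)
a=np.radians(-5.5);ax=[np.cos(a),np.sin(a),0];R=tool(174.5,ax,24)
f=grab('wrist','w3.png')
for r in regions_of('wrist','blank')[:3]:
    if r['p']>.3: print('R',round(r['p'],2),r['bbox'],rect(f,r['pixels'],.005))
go([.519,-.257,.005],R);print(telemetry.get_state()['q'])
E
```

```text
t: 7.18
eef_pos: [0.5175, -0.2581, 0.0875]
ee_rot: [2.721, -0.004, 3.043]
force: [-0.1, 0.2, -0.5]
width: 0.0876
R 0.94 [217.1, 141.5, 281.8, 231.4] ((521.1826782226562, -226.73326110839844), (101.83171844482422, 50.15690231323242), 84.1554183959961)
R 0.84 [359.4, 93.5, 419.2, 201.6] ((399.2197265625, -257.76220703125), (51.840003967285156, 103.49140167236328), 9.992423057556152)
shift cm [-0.02 -0.   -8.51] turn [-0.02  0.02  0.04] | 0.0
[-0.4109  0.4584 -0.0716 -0.4268 -1.2096  0.5011]
```

```bash
python3 -m inch '1 0 -.15 -5 0 0 0; 1 0 -.15 -7.5 0 0 0; 1 0 -.15 -8.5 0 0 0; 1 0 -.15 -8.5 0 0 0; .45 0 -.15 -8.5 0 0 0; .45 0 -.15 -8.5 0 0 0; .45 0 -.15 -8.5 0 0 0; .45 0 -.15 -8.5 0 0 0' 25
```

```text
t: 8.28
eef_pos: [0.5193, -0.2585, 0.0054]
ee_rot: [2.722, 0.001, 3.045]
force: [-0.2, 0.3, -0.5]
width: 0.0535
```

```bash
python3 -m inch '.45 0 0 0 0 0 0; .45 0 0 0 0 0 0; .45 0 0 0 0 0 0; .45 0 0 2 0 0 0; .45 0 0 8 0 0 0;.45 0 0 8 0 0 0' 25
python3 - <<'E'
from h import *
np.set_printoptions(precision=4,suppress=True)
f=grab('wrist','w4.png');cv2.imwrite('pics/d4.png',cv2.resize(cv2.imread('pics/w4.png'),(640,480)))
print(bed([.088,0,.03])); go(bed([.083,0,.06]),btool(24)); go(bed([.088,0,.012]),btool(24))
E
```

```text
t: 9.02
eef_pos: [0.5222, -0.2605, 0.0917]
ee_rot: [2.727, 0.01, 3.046]
force: [0.2, -0.6, -0.4]
width: 0.0477
[0.6103 0.1057 0.0979]
shift cm [ 8.88 38.37  3.27] turn [-27.85   1.39   6.69] | 28.7
shift cm [ 8.94 35.68 -0.74] turn [-27.85   1.39   6.69] | 28.7
```

View pics/d4.png

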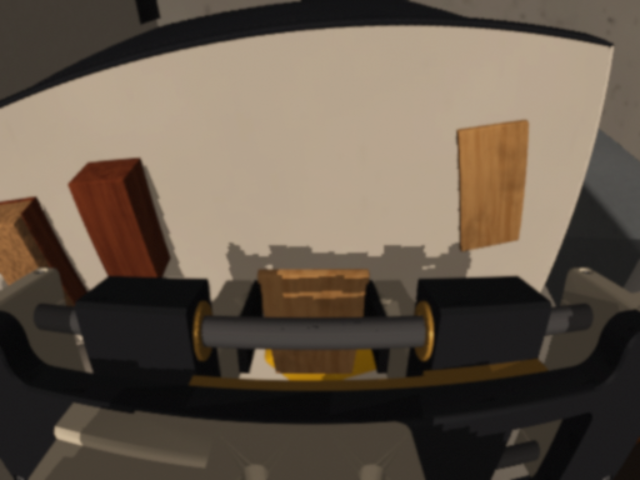

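The blank is held between the pads (outer end at about (315,275)) and the other blank at (493,185) is untouched. On to the bed.

```bash
python3 -m inch '.45 1 4 3 -5 0 1; .45 3 10 6 -10 0 2; .45 5 16 6 -15 .5 3; .45 7 22 6 -20 1 4; .45 8 28 6 -25 1.3 6; .45 8.9 33 5 -27.85 1.4 6.7; .45 8.9 37.9 3.5 -27.85 1.4 6.7; .45 8.9 37.9 3.5 -27.85 1.4 6.7; .45 8.9 37.9 3.5 -27.85 1.4 6.7; .45 8.9 37.9 3.5 -27.85 1.4 6.7'
cat > ov.py <<'E'
from h import *
import sys
# overlay: bed outline + predicted points; crops of side & wrist
def ov(cam,name,pts,ctr,sc,size=(400,480)):
    f=grab(cam); im=cv2.resize(np.array(f['pixels'])[:,:,::-1],None,fx=sc,fy=sc,interpolation=cv2.INTER_CUBIC)
    for b,col in pts:
        q=(proj(f,bed(b))+.5)*sc; cv2.circle(im,(int(q[0]),int(q[1])),3,col,1)
    q=proj(f,bed(ctr))*sc; x=int(np.clip(q[0]-size[0]/2,0,im.shape[1]-size[0])); y=int(np.clip(q[1]-size[1]/2,0,im.shape[0]-size[1]))
    return im[y:y+size[1],x:x+size[0]]
G=(0,255,0);Rd=(0,0,255)
def both(name,z,L,w,extra=[]):
    pts=[([x,y,z],G) for x in (0,L) for y in (-w/2,w/2)]+[(e,Rd) for e in extra]+[([.055,s*.093,.051],(255,0,0)) for s in (1,-1)]
    cv2.imwrite('pics/'+name,np.hstack([ov('side',name,pts,[.05,0,.03],5),ov('wrist',name,pts,[.08,0,.03],2.5)]))
E
python3 - <<'E'
from ov import *
np.set_printoptions(precision=4,suppress=True)
s=telemetry.get_state(); c=Ro.from_euler('xyz',s['ee_rot'])
p=BR.inv().apply(np.array(s['eef_pos'])-B0);print('tcp in bed',p)
# blank corners predicted from the grasp: tcp 33mm uphill of centre, z low 5mm*...
z=p[2]-.0050
both('e5.png',0,.108,.04,[[p[0]-.083+u,v,z+.002] for u in (0,.1) for v in (-.025,.025)])
go(bed([.088,0,.008]),btool(24))
E
```

```text
t: 10.32
eef_pos: [0.6101, 0.1184, 0.1248]
ee_rot: [-3.072, 0.0, -3.118]
force: [-0.3, -0.3, 1.4]
width: 0.0474
tcp in bed [0.0894 0.0002 0.0598]
shift cm [ 0.03 -2.29 -4.64] turn [-0.02  0.02  0.09] | 0.1
```

View pics/e5.png

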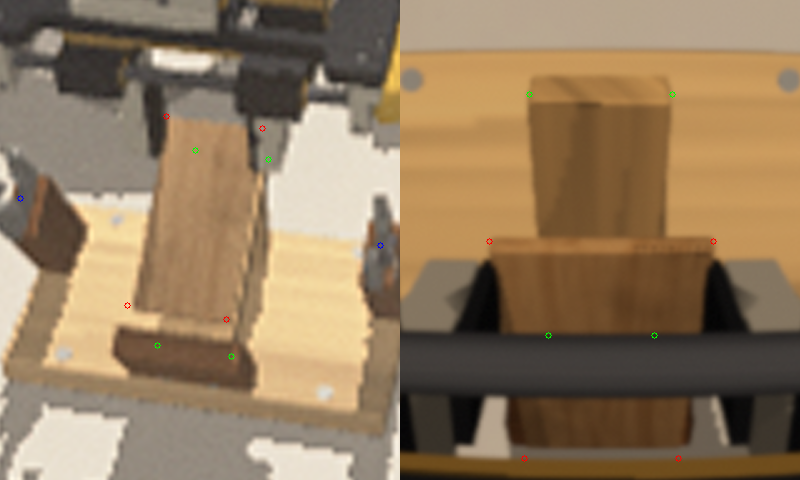

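The blank hangs parallel to the bed and centred: wrist view shows blank edges 489/713 and bed edges 530/672, both centred on 601. The bed's top end edge lies at row 103 instead of the predicted 95, so the bed is about 2 mm further toward +y. I'll correct for that and lower.

```bash
sed -i 's/\.1693,\.0301/.1713,.0301/' h.py
python3 - <<'E'
from h import *
np.set_printoptions(precision=4,suppress=True)
go(bed([.088,0,.02]),btool(24));go(bed([.087,0,.008]),btool(24));go(bed([.087,0,.004]),btool(24));print(telemetry.get_state()['force'])
E
python3 -m inch '.45 0 -1.2 -2.5 0 0 0; .45 0 -1.6 -3.6 0 0 0; .45 0 -2 -4.6 0 0 0; .45 0 -2 -4.6 0 0 0; .45 0 -2.1 -4.8 0 0 0'
```

```text
shift cm [ 0.02 -1.53 -3.58] turn [-0.02  0.02  0.09] | 0.1
shift cm [ 0.03 -2.   -4.69] turn [-0.02  0.02  0.09] | 0.1
shift cm [ 0.03 -2.19 -5.04] turn [-0.02  0.02  0.09] | 0.1
[-0.5186 -0.3102 -0.6684]
t: 11.05
eef_pos: [0.6107, 0.0976, 0.0775]
ee_rot: [-3.072, 0.001, -3.118]
force: [-6.4, 4.0, 13.6]
width: 0.0488
```

```bash
python3 -m inch '.45 0 .1 .05 0 0 0; .45 0 .4 -.1 0 0 0; .45 0 .7 -.25 0 0 0; .45 0 .7 -.25 0 0 0' 12
python3 - <<'E'
from ov import *
np.set_printoptions(precision=4,suppress=True)
s=telemetry.get_state();p=BR.inv().apply(np.array(s['eef_pos'])-B0);print('tcp in bed',p,BR.inv().apply(s['force']))
both('e6.png',0.005,.1,.05,[])
E
```

```text
t: 11.55
eef_pos: [0.6106, 0.1019, 0.0759]
ee_rot: [-3.068, 0.0, -3.118]
force: [2.0, -12.6, 6.5]
width: 0.0492
tcp in bed [0.0828 0.0002 0.0079] [14.2603  1.7158 -0.1903]
```

View pics/e6.png

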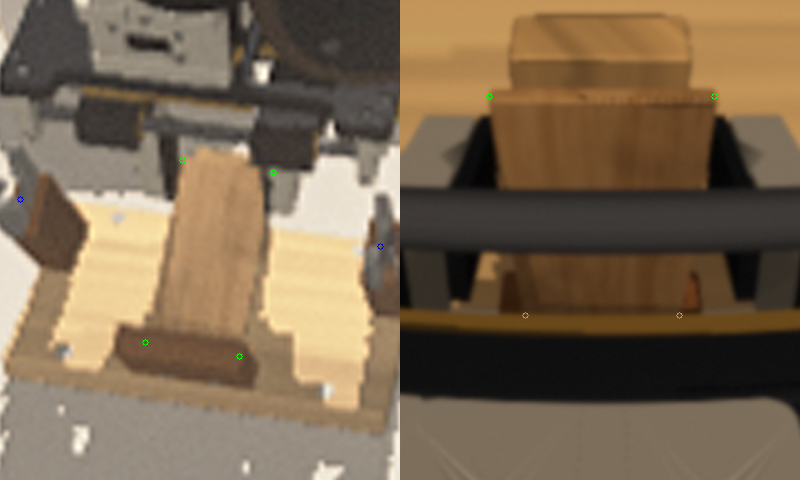

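The blank is against the backstop (14 N up-slope at TCP x=82.8 mm, predicted 82). Lower it to seat, then release.

```bash
python3 -m inch '.45 0 -.2 -.05 0 0 0; .45 0 -.28 -.2 0 0 0; .45 0 -.3 -.25 0 0 0; .45 0 -.3 -.25 0 0 0' 12
python3 -m inch '.72 0 0 0 0 0 0; .72 0 0 0 0 0 0;  .72 0 0 0 0 0 0; .72 0 0 0 0 0 0'
python3 - <<'E'
from ov import *
np.set_printoptions(precision=4,suppress=True)
s=telemetry.get_state();p=BR.inv().apply(np.array(s['eef_pos'])-B0);print('tcp in bed',p,BR.inv().apply(s['force']))
go(bed(p+[0.0,0,.08]),btool(24))
a=np.radians(9.0);R=tool(189,[np.cos(a),np.sin(a),0],24)
u=np.array([np.sin(a),-np.cos(a),0])
go(np.array([.399,-.257,.005])+.033*u,R);go(np.array([.399,-.257,.085])+.033*u,R)
E
```

```text
t: 12.15
eef_pos: [0.6115, 0.1, 0.0756]
ee_rot: [-3.07, 0.003, -3.117]
force: [-5.5, 3.1, 14.9]
width: 0.0495
t: 12.65
eef_pos: [0.6114, 0.1, 0.0752]
ee_rot: [-3.069, 0.003, -3.118]
force: [-0.2, 0.1, -0.5]
width: 0.0633
tcp in bed [0.0842 0.001  0.0064] [-0.3022 -0.1684 -0.4124]
shift cm [-0.09  3.75  7.06] turn [0.13 0.15 0.02] | 0.2
shift cm [-20.72 -38.96  -7.02] turn [28.03  2.69  7.5 ] | 29.1
shift cm [-20.72 -38.96   0.98] turn [28.03  2.69  7.5 ] | 29.1
```

```bash
python3 -m inch '.45 0 -.1 -.02 0 0 0; .45 0 -.1 -.02 0 0 0; .45 0 -.1 -.02 0 0 0; .45 0 .1 -.15 0 0 0; .45 0 .28 -.25 0 0 0; .45 0 .28 -.25 0 0 0; .75 0 .28 -.25 0 0 0; .75 0 .28 -.25 0 0 0; .75 0 .28 -.25 0 0 0; .75 0 .28 -.25 0 0 0' 12
python3 -m inch '.75 0 2 5 0 0 0; .8 0 0 10 0 0 0; .9 -1 -6 12 4 0 0; 1 -3 -12 12 8 0 2; 1 -6 -17 12 12 1 3; 1 -9 -22 11 16 1.5 4; 1 -12 -27 9 20 2 5; 1 -15 -32 6 24 2.5 6; 1 -18 -36 3 28 2.7 7.5; 1 -20.7 -39.2 1.1 28 2.7 7.5; 1 -20.7 -39.2 1.1 28 2.7 7.5; 1 -20.7 -39.2 1.1 28 2.7 7.5'
python3 - <<'E'
from ov import *
np.set_printoptions(precision=4,suppress=True)
f=grab('wrist','w7.png')
for r in regions_of('wrist','blank')[:3]:
    if r['p']>.3: print('R',round(r['p'],2),r['bbox'],rect(f,r['pixels'],.005))
a=np.radians(9.0);R=tool(189,[np.cos(a),np.sin(a),0],24);u=np.array([np.sin(a),-np.cos(a),0])
go(np.array([.399,-.257,.005])+.033*u,R)
pts=[([x,y,.005],G) for x in (0,.1) for y in (-.025,.025)]
cv2.imwrite('pics/e7.png',ov('side','',pts,[.05,0,.03],6,(500,500)))
E
```

```text
t: 13.9
eef_pos: [0.6113, 0.103, 0.0726]
ee_rot: [-3.069, 0.002, -3.117]
force: [-0.3, 0.4, 0.4]
width: 0.0655
t: 15.4
eef_pos: [0.4046, -0.289, 0.0836]
ee_rot: [2.723, -0.0, -2.985]
force: [-0.0, 0.2, -0.1]
width: 0.0875
R 0.59 [218.4, 143.4, 284.5, 236.1] ((398.3066101074219, -258.3184509277344), (50.12857437133789, 102.13075256347656), 8.97419261932373)
R 0.53 [206.4, 282.1, 219.7, 311.6] ((422.45220947265625, -78.42367553710938), (13.972253799438477, 79.22960662841797), 1.6582733392715454)
shift cm [-0.12 -0.11 -7.93] turn [ 0.07  0.07 -0.09] | 0.1
```

View pics/e7.png

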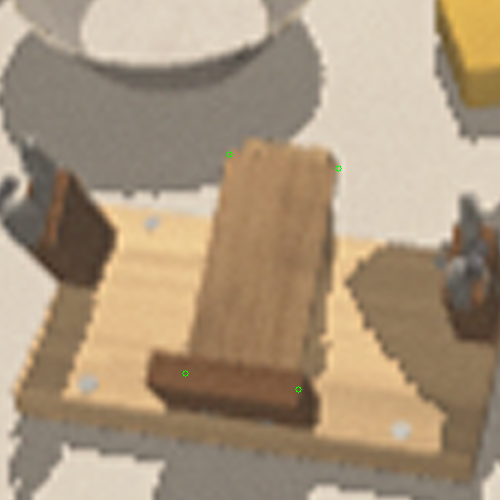

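The first blank lies square on the bed, running down to the backstop (side crop: edges about (235→195) and (330→305), low end at y≈360). Now the second blank.

```bash
python3 -m inch '1 -.17 -.18 -5 0 0 0; 1 -.17 -.18 -7.5 0 0 0; 1 -.17 -.18 -7.93 0 0 0; .6 -.17 -.18 -7.93 0 0 0; .45 -.17 -.18 -7.93 0 0 0; .45 -.17 -.18 -7.93 0 0 0; .45 -.17 -.18 -7.93 0 0 0; .45 -.17 -.18 -7.93 0 0 0; .45 -.17 -.18 -7.93 0 0 0; .45 -.17 -.18 -7.93 0 0 0; .45 -.17 -.18 -6 0 0 0; .45 0 0 0 0 0 0' 25
python3 - <<'E'
from ov import *
np.set_printoptions(precision=4,suppress=True)
for p in ([.088,0,.06],[.087,0,.02],[.086,0,.013]): print(bed(p)); go(bed(p),btool(24))
E
```

```text
t: 17.05
eef_pos: [0.4036, -0.2873, 0.0834]
ee_rot: [2.72, -0.004, -2.983]
force: [1.6, -0.4, 0.0]
width: 0.0468
[0.6099 0.1218 0.1244]
shift cm [20.63 40.91  4.09] turn [-28.04  -2.8   -7.46] | 29.2
[0.6103 0.1039 0.0886]
shift cm [20.67 39.12  0.52] turn [-28.04  -2.8   -7.46] | 29.2
[0.6104 0.1015 0.082 ]
shift cm [20.68 38.88 -0.15] turn [-28.04  -2.8   -7.46] | 29.2
```

```bash
python3 -m inch '.45 3 4 4 -4 0 -1; .45 6 9 6 -8 0 -2; .45 9 14 7 -12 -1 -3; .45 12 19 7 -16 -1.5 -4; .45 15 24 7 -20 -2 -5; .45 18 29 7 -24 -2.5 -6; .45 20 34 6.5 -28 -2.8 -7.5; .45 20.65 40 5 -28 -2.8 -7.5; .45 20.65 40.9 4.1 -28 -2.8 -7.5; .45 20.65 40.9 4.1 -28 -2.8 -7.5; .45 20.65 40.9 4.1 -28 -2.8 -7.5'
python3 - <<'E'
from ov import *
np.set_printoptions(precision=4,suppress=True)
s=telemetry.get_state();p=BR.inv().apply(np.array(s['eef_pos'])-B0);print('tcp in bed',p,s['force'])
for q in ([.087,0,.022],[.087,0,.013]): go(bed(q),btool(24))
f=grab('wrist','w8.png')
for r in regions_of('wrist','blank')[:3]: print(round(r['p'],2),r['bbox'])
# measured edges of held blank vs bed centre line: predicted columns
for b in [[.108,.02,0],[.108,-.02,0],[p[0]+.017,.025,p[2]],[p[0]+.017,-.025,p[2]]]: print(b,proj(f,bed(b)))
E
```

```text
t: 18.42
eef_pos: [0.6101, 0.1206, 0.1253]
ee_rot: [-3.073, 0.001, -3.119]
force: [-0.1, -0.3, -0.3]
width: 0.0473
tcp in bed [0.0895 0.0002 0.0603] [-0.102  -0.3006 -0.3227]
shift cm [ 0.02 -1.57 -3.5 ] turn [-0.05  0.05  0.1 ] | 0.1
shift cm [ 0.03 -2.   -4.29] turn [-0.05  0.05  0.1 ] | 0.1
0.9 [211.2, 167.5, 284.2, 213.5]
0.57 [207.3, 216.8, 293.6, 298.8]
[0.108, 0.02, 0] [221.4341 157.1384]
[0.108, -0.02, 0] [278.454  157.0699]
[np.float64(0.1065338405282243), 0.025, np.float64(0.06026822677454323)] [204.417  220.0434]
[np.float64(0.1065338405282243), -0.025, np.float64(0.06026822677454323)] [295.3371 219.9644]
```

```bash
python3 -m inch '.45 0 -1 -2 0 0 0; .45 0 -1.57 -3.5 0 0 0; .45 0 -1.9 -4.1 0 0 0; .45 0 -1.9 -4.1 0 0 0; .45 0 -1.4 -4.3 0 0 0; .45 0 -1.1 -4.5 0 0 0; .45 0 -1.1 -4.5 0 0 0' 12
python3 - <<'E'
from ov import *
np.set_printoptions(precision=4,suppress=True)
s=telemetry.get_state();p=BR.inv().apply(np.array(s['eef_pos'])-B0);print('tcp in bed',p,BR.inv().apply(s['force']))
E
```

```text
t: 19.4
eef_pos: [0.611, 0.1073, 0.082]
ee_rot: [-3.07, 0.002, -3.119]
force: [2.5, -12.4, 6.3]
width: 0.0486
tcp in bed [0.0809 0.0007 0.0157] [14.0124  2.1678 -0.2641]
```

```bash
python3 -m inch '.45 0 -.15 -.13 0 0 0; .45 -.05 -.22 -.3 0 0 0; .45 -.05 -.22 -.3 0 0 0; .72 -.05 -.22 -.3 0 0 0; .72 -.05 -.22 -.3 0 0 0; .72 -.05 -.22 -.3 0 0 0; .72 -.05 -.22 -.3 0 0 0'
python3 - <<'E'
from ov import *
np.set_printoptions(precision=4,suppress=True)
s=telemetry.get_state();p=BR.inv().apply(np.array(s['eef_pos'])-B0);print('tcp in bed',p,BR.inv().apply(s['force']))
for q in ([.084,0,.006],[.080,0,.006]): go(bed(q),btool(24))
E
```

```text
t: 20.27
eef_pos: [0.6103, 0.1051, 0.0787]
ee_rot: [-3.069, 0.001, -3.119]
force: [-0.2, 0.2, -0.2]
width: 0.063
tcp in bed [0.0813 0.     0.0118] [-0.3129 -0.1497 -0.0779]
shift cm [ 0.01 -0.51 -0.39] turn [0.14 0.08 0.11] | 0.2
shift cm [ 0.   -0.16 -0.58] turn [0.14 0.08 0.11] | 0.2
```

```bash
python3 -m inch '.72 0 -.51 -.39 0 0 0; .72 0 -.51 -.39 0 0 0; .45 0 -.51 -.39 0 0 0; .45 0 -.51 -.39 0 0 0; .45 0 -.51 -.39 0 0 0; .45 0 -.3 -.48 0 0 0; .45 0 -.1 -.6 0 0 0; .45 0 .05 -.68 0 0 0; .45 0 .05 -.68 0 0 0' 15
python3 - <<'E'
from ov import *
np.set_printoptions(precision=4,suppress=True)
s=telemetry.get_state();p=BR.inv().apply(np.array(s['eef_pos'])-B0);print('tcp in bed',p,BR.inv().apply(s['force']))
E
python3 -m inch '.75 0 0 0 0 0 0; .75 0 0 0 0 0 0; .75 0 0 0 0 0 0; .75 0 0 0 0 0 0; .8 0 2 4 0 0 0; .9 0 3 9 0 0 0; 1 0 3 12 0 0 0;1 0 3 12 0 0 0'
python3 - <<'E'
from ov import *
np.set_printoptions(precision=4,suppress=True)
f=grab('wrist','w9.png')
for r in regions_of('wrist','blank')[:3]: print(round(r['p'],2),r['bbox'])
R=tool(176); go([.657,-.2585,.15],R); go([.657,-.2585,.011],R)
E
```

```text
t: 21.4
eef_pos: [0.6114, 0.1021, 0.0739]
ee_rot: [-3.065, 0.002, -3.119]
force: [5.3, -17.8, 9.8]
width: 0.0498
tcp in bed [0.0817 0.001  0.0062] [20.4725  4.8162  0.2325]
t: 22.4
eef_pos: [0.6127, 0.1332, 0.1969]
ee_rot: [-3.067, 0.007, -3.118]
force: [0.8, 0.1, -0.2]
width: 0.0867
0.69 [225.2, 148.5, 284.6, 227.0]
shift cm [  4.59 -39.08  -4.37] turn [ 4.38  0.01 -5.3 ] | 6.9
shift cm [  4.59 -39.08 -18.27] turn [ 4.38  0.01 -5.3 ] | 6.9
```

```bash
python3 -m inch '.8 .5 -6 0 1 0 -1; .8 1 -12 0 2 0 -2; .8 2 -18 0 3 0 -3; .8 3 -24 0 4 0 -4; .8 4 -30 0 4.4 0 -5.3; .8 4.5 -36 -2 4.4 0 -5.3; .8 4.6 -39.1 -6 4.4 0 -5.3; .8 4.6 -39.1 -8 4.4 0 -5.3; .8 4.6 -39.1 -8 4.4 0 -5.3; .8 4.6 -39.1 -8 4.4 0 -5.3'
python3 - <<'E'
from ov import *
np.set_printoptions(precision=4,suppress=True)
f=grab('wrist','w10.png')
for n in ['block','sanding_block']:
  for r in regions_of('wrist',n)[:2]: 
    if r['p']>.3: print(n,round(r['p'],2),r['bbox'],rect(f,r['pixels'],.03),rect(f,r['pixels'],.0))
for r in pinpoint('wrist','block')[:2]: print(r['p'],onz(f,r['location'],0))
R=tool(176);go([.657,-.2585,.011],R)
E
```

```text
t: 23.75
eef_pos: [0.6574, -0.2585, 0.1139]
ee_rot: [3.142, 0.0, 3.072]
force: [0.6, 0.1, 0.2]
width: 0.0697
block 0.75 [220.0, 138.9, 274.0, 245.5] ((659.1624145507812, -261.827880859375), (92.68718719482422, 45.00273895263672), 85.20967864990234) ((660.0538330078125, -252.99806213378906), (104.16710662841797, 50.57661056518555), 85.2095718383789)
sanding_block 0.59 [82.3, 167.1, 165.9, 244.8] ((774.35546875, -257.3378601074219), (74.05925750732422, 76.35509490966797), 87.80137634277344) ((789.5142822265625, -247.95193481445312), (83.23198699951172, 85.81230926513672), 87.80139923095703)
0.93 [ 0.6584 -0.2607  0.    ]
shift cm [ -0.08  -0.03 -10.4 ] turn [-0.    0.12 -0.05] | 0.1
```

```bash
python3 -m inch '.8 .12 -.25 -5 0 0 -.8; .8 .12 -.25 -9 0 0 -.8; .8 .12 -.25 -10.3 0 0 -.8; .8 .12 -.25 -10.3 0 0 -.8; .4 .12 -.25 -10.3 0 0 -.8; .4 .12 -.25 -10.3 0 0 -.8; .4 .12 -.25 -10.3 0 0 -.8; .4 .12 -.25 -10.3 0 0 -.8; .4 .12 -.25 -10.3 0 0 -.8; .4 .12 -.25 -8 0 0 -.8; .4 0 0 0 0 0 -.8; .4 0 0 2 0 0 -.8' 20
python3 - <<'E'
from ov import *
np.set_printoptions(precision=4,suppress=True)
for q in ([.06,0,.10],[.05,0,.09],[.05,0,.03],[.049,0,.024]): print(bed(q));go(bed(q),btool(0))
E
```

```text
t: 25.45
eef_pos: [0.6585, -0.2584, 0.1379]
ee_rot: [-3.141, 0.005, 3.059]
force: [0.3, -0.5, -0.9]
width: 0.0448
[0.6088 0.1653 0.1466]
shift cm [-4.97 42.37  0.87] turn [-27.97   1.07   5.95] | 28.6
[0.6087 0.1694 0.133 ]
shift cm [-4.98 42.78 -0.48] turn [-27.97   1.07   5.95] | 28.6
[0.6094 0.1412 0.0801]
shift cm [-4.91 39.97 -5.78] turn [-27.97   1.07   5.95] | 28.6
[0.6095 0.1393 0.0743]
shift cm [-4.9  39.77 -6.36] turn [-27.97   1.07   5.95] | 28.6
```

```bash
python3 -m inch '.4 -1 5 4 -3 0 0; .4 -2 11 7 -6 0 1; .4 -3 17 7 -9 0 2; .4 -4 23 7 -13 0 3; .4 -5 29 7 -18 .5 4; .4 -5 35 6 -23 1 5; .4 -5 40 4 -28 1.07 5.95; .4 -5 42.5 1 -28 1.07 5.95; .4 -5 42.8 -.5 -28 1.07 5.95; .4 -5 42.8 -.5 -28 1.07 5.95; .4 -5 42.8 -.5 -28 1.07 5.95'
python3 - <<'E'
from ov import *
np.set_printoptions(precision=4,suppress=True)
s=telemetry.get_state();p=BR.inv().apply(np.array(s['eef_pos'])-B0);print('tcp in bed',p,s['force'])
for q in ([.051,0,.04],[.051,0,.026],[.05,0,.022]): go(bed(q),btool(0))
pts=[([x,y,.01],G) for x in (0,.1) for y in (-.025,.025)]+[([p[0]+x,y,p[2]+.019],Rd) for x in (-.045,.045) for y in (-.0225,.0225)]
cv2.imwrite('pics/e11.png',np.hstack([ov('side','',pts,[.05,0,.05],5),ov('wrist','',pts,[.1,0,.05],2.5)]))
E
```

```text
t: 26.82
eef_pos: [0.609, 0.1686, 0.1341]
ee_rot: [-2.653, 0.001, -3.118]
force: [0.2, 0.4, -0.2]
width: 0.0449
tcp in bed [0.0512 0.0002 0.0905] [ 0.2366  0.3916 -0.229 ]
shift cm [ 0.04 -2.35 -4.47] turn [-0.02  0.06  0.07] | 0.1
shift cm [ 0.05 -3.01 -5.71] turn [-0.02  0.06  0.07] | 0.1
shift cm [ 0.05 -3.11 -6.11] turn [-0.02  0.06  0.07] | 0.1
```

View pics/e11.png

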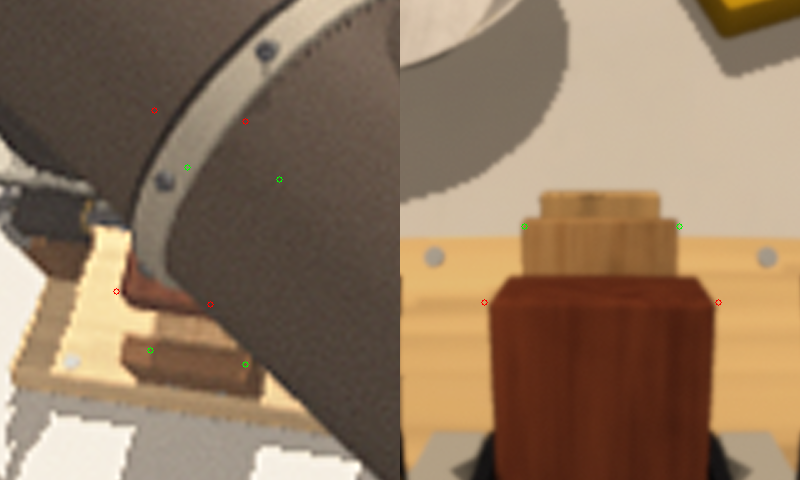

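The block is held centred over the blanks: block edges 490/715, blanks 522/677, bed 541/660, all centred within 1 mm. Lowering it now.

```bash
python3 -m inch '.4 0 -1.2 -2.2 0 0 0; .4 0 -2.35 -4.4 0 0 0; .4 0 -2.9 -5.5 0 0 0; .4 0 -3.0 -5.7 0 0 0; .4 0 -3.0 -5.7 0 0 0; .4 0 -2.7 -5.85 0 0 0; .4 0 -2.4 -6.0 0 0 0; .4 0 -2.2 -6.1 0 0 0; .4 0 -2.2 -6.1 0 0 0' 15
python3 - <<'E'
from ov import *
np.set_printoptions(precision=4,suppress=True)
s=telemetry.get_state();p=BR.inv().apply(np.array(s['eef_pos'])-B0);print('tcp in bed',p,BR.inv().apply(s['force']))
E
```

```text
t: 28.05
eef_pos: [0.6094, 0.1433, 0.0759]
ee_rot: [-2.647, 0.001, -3.12]
force: [4.5, -15.6, 10.5]
width: 0.0444
tcp in bed [0.0463 0.     0.0273] [18.7731  4.0757  1.9452]
```

```bash
python3 -m inch '.4 0 -.2 -.1 0 0 0; .4 0 -.3 -.27 0 0 0; .4 0 -.36 -.38 0 0 0; .4 0 -.36 -.38 0 0 0' 15
python3 - <<'E'
from ov import *
np.set_printoptions(precision=4,suppress=True)
s=telemetry.get_state();p=BR.inv().apply(np.array(s['eef_pos'])-B0);print('tcp in bed',p,BR.inv().apply(s['force']))
E
```

```text
t: 28.55
eef_pos: [0.6104, 0.1416, 0.0752]
ee_rot: [-2.648, 0.005, -3.118]
force: [-6.5, 5.7, 19.0]
width: 0.045
tcp in bed [0.0475 0.001  0.0258] [ 3.7788 -6.3662 19.5128]
```

```bash
python3 -m inch '.4 0 .1 -.1 0 0 0; .4 0 .3 -.2 0 0 0; .4 0 .3 -.2 0 0 0; .7 0 .3 -.2 0 0 0; .7 0 .3 -.2 0 0 0; .7 0 .3 -.2 0 0 0; .7 0 .3 -.2 0 0 0; .7 0 .3 -.2 0 0 0' 15
python3 - <<'E'
from ov import *
np.set_printoptions(precision=4,suppress=True)
s=telemetry.get_state();p=BR.inv().apply(np.array(s['eef_pos'])-B0);print('tcp in bed',p,BR.inv().apply(s['force']))
go(bed(p+[-.02,0,.09]),btool(0))
E
```

```text
t: 29.55
eef_pos: [0.6104, 0.1447, 0.073]
ee_rot: [-2.648, 0.004, -3.118]
force: [-1.1, -0.2, 0.3]
width: 0.0612
tcp in bed [0.0437 0.0011 0.0254] [ 0.2721 -1.1217  0.2426]
shift cm [-0.15  5.99  7.01] turn [0.29 0.26 0.03] | 0.4
```

```bash
python3 -m inch '.7 0 2 2.8 0 0 0; .8 -.1 4.5 5.5 0 0 0; 1 -.15 6 8 0 0 0; 1 -.15 5 11 4 0 0; 1 -.15 2 13 8 0 0; 1 -.15 2 13 8 0 0'
python3 - <<'E'
from ov import *
np.set_printoptions(precision=4,suppress=True)
pts=[([x,y,.04],Rd) for x in (0,.09) for y in (-.0225,.0225)]+[([x,y,.01],G) for x in (.1,) for y in (-.025,.025)]
cv2.imwrite('pics/w12.png',ov('wrist','',pts,[.06,0,.03],3.5))
f=grab('wrist')
for r in regions_of('wrist','bar')[:2]: print(round(r['p'],2),rect(f,r['pixels'],.01))
R=tool(180);go([.421,-.0245,.12],tool(181.5));go([.421,-.0245,.0035],tool(181.5))
E
```

```text
t: 30.3
eef_pos: [0.6096, 0.1632, 0.2062]
ee_rot: [-2.791, 0.012, -3.121]
force: [1.1, 0.9, -1.2]
width: 0.0876
0.71 ((421.24285888671875, -29.05097198486328), (27.475465774536133, 245.89796447753906), 1.4282267093658447)
shift cm [-18.77 -18.9   -8.27] turn [20.31  0.91  0.27] | 20.3
shift cm [-18.77 -18.9  -19.92] turn [20.31  0.91  0.27] | 20.3
```

```bash
python3 -m inch '1 -3 -2 0 4 0 0; 1 -7 -5 0 8 0 0; 1 -11 -9 0 12 0 0; 1 -15 -13 -1 16 .5 0; 1 -18 -17 -4 20 .9 .3; 1 -18.8 -18.9 -8.2 20.3 .9 .3; 1 -18.8 -18.9 -8.2 20.3 .9 .3; 1 -18.8 -18.9 -8.2 20.3 .9 .3'
python3 - <<'E'
from ov import *
np.set_printoptions(precision=4,suppress=True)
pts=[([x,y,.04],Rd) for x in (0,.09) for y in (-.0225,.0225)]+[([x,y,.01],G) for x in (.1,) for y in (-.025,.025)]
cv2.imwrite('pics/e12.png',np.hstack([ov('side','',pts,[.05,0,.03],6),cv2.imread('pics/w12.png')]))
f=grab('wrist','w13.png')
for r in regions_of('wrist','bar')[:2]: print(round(r['p'],2),r['bbox'],rect(f,r['pixels'],.01))
for r in pinpoint('wrist','bar')[:2]: print(r['p'],r['location'],onz(f,r['location'],.01))
# sleeve: dark pixels near the rod
g=cv2.cvtColor(np.array(f['pixels']),cv2.COLOR_RGB2GRAY)
for y in np.arange(-.08,.04,.004): 
    q=proj(f,[.421-.0007*(y+.025)/.025,y,.018]); print(round(y,3),np.round(q),g[int(q[1]),int(q[0])],end=' ; ')
go([.421,-.0245,.0035],tool(181.5))
E
```

```text
t: 31.45
eef_pos: [0.4217, -0.0238, 0.1211]
ee_rot: [-3.14, 0.0, -3.114]
force: [0.2, 0.9, -0.4]
width: 0.0874
0.95 [241.8, 58.3, 264.6, 299.4] ((421.418701171875, -50.9639892578125), (20.485013961791992, 188.6476593017578), 1.6659951210021973)
0.93 [251.7, 188.3] [ 0.4204 -0.0248  0.01  ]
-0.08 [251. 130.] 125 ; -0.076 [251. 134.] 124 ; -0.072 [251. 139.] 123 ; -0.068 [251. 143.] 124 ; -0.064 [251. 148.] 123 ; -0.06 [251. 152.] 124 ; -0.056 [251. 157.] 37 ; -0.052 [251. 161.] 15 ; -0.048 [251. 166.] 14 ; -0.044 [251. 170.] 14 ; -0.04 [251. 174.] 14 ; -0.036 [251. 179.] 15 ; -0.032 [251. 183.] 15 ; -0.028 [251. 187.] 14 ; -0.024 [251. 191.] 14 ; -0.02 [251. 196.] 15 ; -0.016 [251. 200.] 15 ; -0.012 [251. 204.] 16 ; -0.008 [251. 208.] 15 ; -0.004 [251. 212.] 14 ; 0.0 [251. 216.] 14 ; 0.004 [251. 220.] 15 ; 0.008 [251. 224.] 73 ; 0.012 [251. 228.] 120 ; 0.016 [251. 232.] 121 ; 0.02 [251. 235.] 121 ; 0.024 [251. 239.] 121 ; 0.028 [251. 243.] 120 ; 0.032 [251. 247.] 120 ; 0.036 [251. 250.] 121 ; shift cm [ -0.07  -0.1  -11.79] turn [-0.01  0.09 -0.11] | 0.1
```

View pics/e12.png

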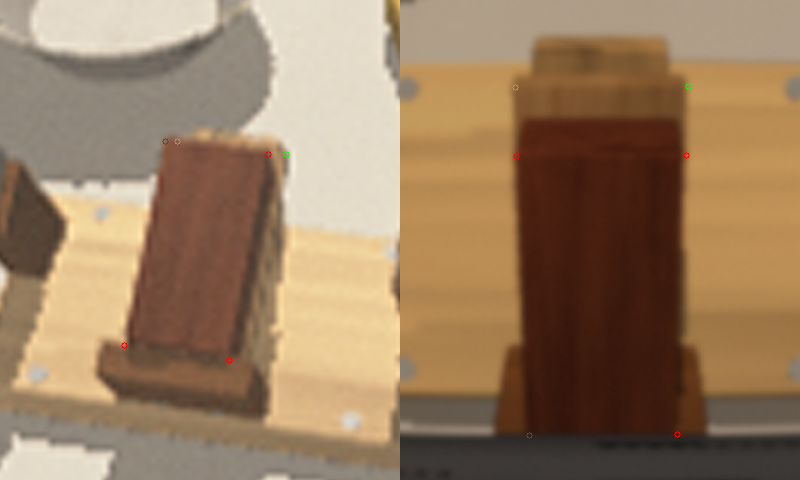

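The block sits square on the blanks with its low end at the backstop: side corners (127,345)/(230,358), wrist edges 517/685, both on the predictions. The bar sleeve centre is at y=-24.7 mm. Now to pick up the bar.

```bash
python3 -m inch '1 -.08 -.1 -6 0 0 0; 1 -.08 -.1 -10 0 0 0; 1 -.08 -.1 -11.75 0 0 0; .5 -.08 -.1 -11.75 0 0 0; .1 -.08 -.1 -11.75 0 0 0; .1 -.08 -.1 -11.75 0 0 0; .1 -.08 -.1 -11.75 0 0 0; .1 -.08 -.1 -11.75 0 0 0; .1 -.08 -.1 -11.75 0 0 0; .1 -.08 -.1 -11.75 0 0 0; .1 -.08 -.1 -11.75 0 0 0; .1 -.08 -.1 -11.75 0 0 0' 55
python3 -m inch '.1 0 0 0 0 0 0; .1 0 0 4 0 0 0; .1 0 0 10 0 0 0; .1 0 0 16 0 0 0; .1 0 0 18 0 0 0'
python3 - <<'E'
from ov import *
np.set_printoptions(precision=4,suppress=True)
# bar tool: jaws along bed x, approach -z. two choices
for sgn in (1,-1):
    T=BR*Ro.from_matrix(np.array([[sgn,0,0],[0,-sgn,0],[0,0,-1.]]))
    print(sgn,T.as_euler('xyz'));
    for p in ([.055,0,.15],[.055,0,.1]): go(bed(p),T)
print(telemetry.get_state()['q'])
E
```

```text
t: 33.15
eef_pos: [0.421, -0.0244, 0.0039]
ee_rot: [3.142, 0.002, -3.113]
force: [0.5, -0.6, 0.3]
width: 0.0171
t: 33.78
eef_pos: [0.4223, -0.024, 0.1876]
ee_rot: [3.14, 0.007, -3.113]
force: [-0.5, 0.4, -2.5]
width: 0.0163
1 [ 3.1416 -0.4887 -1.5464]
shift cm [18.59 21.72  0.08] turn [-22.92  21.58  87.79] | 93.3
shift cm [18.64 19.37 -4.33] turn [-22.92  21.58  87.79] | 93.3
-1 [3.1416 0.4887 1.5952]
shift cm [18.59 21.72  0.08] turn [-21.15 -22.13 -88.35] | 93.5
shift cm [18.64 19.37 -4.33] turn [-21.15 -22.13 -88.35] | 93.5
[ 0.4147 -0.0432 -0.5734  0.0012 -1.0333 -0.3869]
```

```bash
python3 -m inch '.1 2 1 0 -2.3 2.2 8.8; .1 4 2 1 -4.6 4.3 17.6; .1 6 3 1 -6.9 6.5 26.4; .1 8 4 1 -9.2 8.6 35.2; .1 10 5 1 -11.5 10.8 44; .1 12 7 1 -13.8 13 52.7; .1 14 9 1 -16 15.1 61.5; .1 16 11 1 -18.3 17.3 70.3; .1 18 13 1 -20.6 19.4 79; .1 18.6 16 0 -22.9 21.6 87.8; .1 18.64 19.4 -2 -22.9 21.6 87.8; .1 18.64 19.4 -2 -22.9 21.6 87.8'
python3 -m inch '.1 0 0 0 0 0 0; .1 0 0 0 0 0 0'
cat > st.py <<'E'
from ov import *
np.set_printoptions(precision=4,suppress=True)
def stat():
    s=telemetry.get_state();p=BR.inv().apply(np.array(s['eef_pos'])-B0)
    print('t',s['t'],'tcp in bed',p*1000,'F',BR.inv().apply(s['force']),'w',s['width'])
    return p
T=BR*Ro.from_matrix(np.diag([1,-1,-1.]))
E
python3 - <<'E'
from st import *
stat(); 
for p in ([.055,0,.085],[.055,0,.07],[.055,0,.044]): go(bed(p),T)
f=grab('wrist','w14.png')
for c in ['wrist','scene','side']:
    f=grab(c,c+'14.png')
    for n in ['fork_far','fork_near','bar']:
        for r in pinpoint(c,n)[:1]: print(c,n,round(r['p'],2),r['location'],'pred',proj(f,bed([.055,{'fork_far':.093,'fork_near':-.093,'bar':0}[n],.051])))
im=cv2.imread('pics/wrist14.png');cv2.imwrite('pics/e14.png',cv2.resize(im,(800,600),interpolation=cv2.INTER_CUBIC))
E
```

```text
t: 35.28
eef_pos: [0.6079, 0.1716, 0.1648]
ee_rot: [3.137, -0.491, -1.542]
force: [0.4, -0.4, -1.4]
width: 0.0168
t: 35.52
eef_pos: [0.6077, 0.171, 0.1649]
ee_rot: [3.137, -0.491, -1.543]
force: [-0.1, -0.5, -1.7]
width: 0.0166
t 35.525 tcp in bed [ 63.5018  -0.9716 118.8704] F [-0.3159 -0.1406 -1.756 ] w 0.01659898167932196
shift cm [ 0.12 -0.84 -3.39] turn [ 0.12 -0.22 -0.09] | 0.3
shift cm [ 0.13 -1.54 -4.71] turn [ 0.12 -0.22 -0.09] | 0.3
shift cm [ 0.16 -2.76 -7.01] turn [ 0.12 -0.22 -0.09] | 0.3
wrist fork_near 0.78 [239.5, 300.0] pred [239.2725 296.9622]
wrist bar 0.58 [250.7, 243.0] pred [237.9598 201.5076]
scene fork_far 0.91 [195.6, 189.0] pred [198.3137 190.609 ]
scene fork_near 0.62 [233.4, 217.7] pred [236.3392 218.0872]
scene bar 0.61 [205.2, 183.4] pred [216.571  203.8022]
side fork_far 0.7 [195.4, 215.2] pred [196.7895 215.1079]
```

View pics/e14.png

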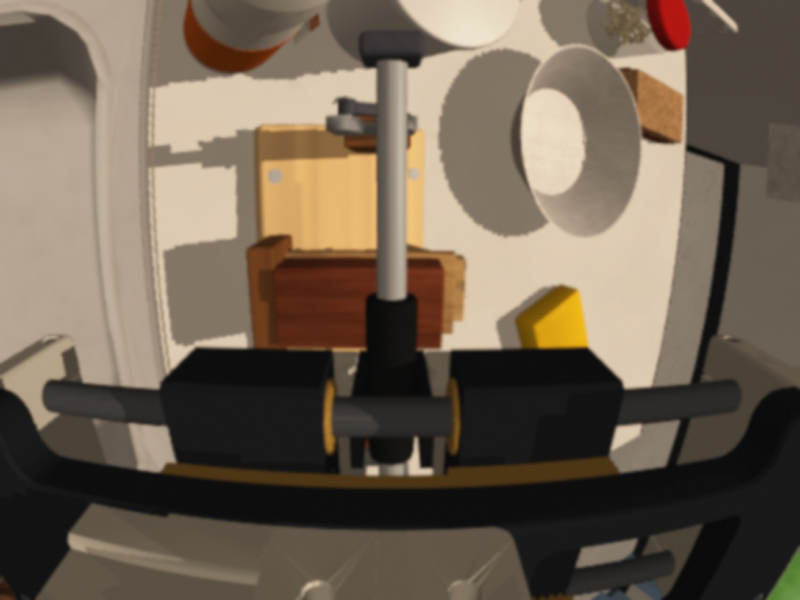

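The rod runs straight over the far fork (rod column ≈393, fork at (355,120)), with the block below and clear. The fork column agrees with the model (239.5 against 239.3). Moving to the mouth and checking the forces.

```bash
python3 -m inch '.1 .06 -.4 -1.7 0 -.2 0; .1 .12 -.84 -3.39 0 -.2 0; .1 .13 -1.2 -4 0 -.2 0; .1 .13 -1.5 -4.65 0 -.2 0; .1 .13 -1.5 -4.65 0 -.2 0; .1 .13 -1.5 -4.65 0 -.2 0' 60
python3 - <<'E'
from st import *
stat(); 
for p in ([.055,0,.065],[.055,0,.055],[.055,0,.044]): go(bed(p),T)
E
```

```text
t: 36.92
eef_pos: [0.6093, 0.1568, 0.1186]
ee_rot: [-3.141, -0.49, -1.544]
force: [-0.2, 0.6, -1.3]
width: 0.0163
t 36.925 tcp in bed [54.3455  0.2756 71.3705] F [-1.1166 -0.1672 -0.8511] w 0.016305462249584547
shift cm [-0.02 -0.36 -0.53] turn [ 0.09  0.02 -0.13] | 0.2
shift cm [-0.01 -0.83 -1.41] turn [ 0.09  0.02 -0.13] | 0.2
shift cm [ 0.01 -1.34 -2.39] turn [ 0.09  0.02 -0.13] | 0.2
```

```bash
python3 -m inch '.1 0 -.36 -.53 0 0 0; .1 0 -.6 -.97 0 0 0; .1 0 -.83 -1.41 0 0 0; .1 0 -.83 -1.41 0 0 0' 60
python3 - <<'E'
from st import *
stat(); 
for p in ([.055,0,.050],[.055,0,.044]): go(bed(p),T)
E
```

```text
t: 37.42
eef_pos: [0.6095, 0.1478, 0.1051]
ee_rot: [-3.141, -0.491, -1.545]
force: [2.1, -4.8, 1.4]
width: 0.0168
t 37.425 tcp in bed [56.0033  0.2187 55.1403] F [ 5.0028  1.9649 -1.0215] w 0.016844062670134986
shift cm [-0.02 -0.15 -0.5 ] turn [ 0.16  0.03 -0.12] | 0.2
shift cm [-0.01 -0.43 -1.03] turn [ 0.16  0.03 -0.12] | 0.2
```

```bash
python3 -m inch '.1 -.02 -.18 -.25 0 0 0; .1 -.02 -.28 -.43 0 0 0; .1 -.02 -.42 -.7 0 0 0;  .1 -.02 -.42 -.7 0 0 0' 60
python3 - <<'E'
from st import *
stat(); 
for p in ([.056,0,.044],[.056,0,.040]): go(bed(p),T)
E
```

```text
t: 37.92
eef_pos: [0.6093, 0.1446, 0.0991]
ee_rot: [-3.14, -0.491, -1.544]
force: [-5.7, 4.1, 10.9]
width: 0.0167
t 37.925 tcp in bed [55.9652 -0.0068 48.4247] F [ 1.4212 -5.6006 11.622 ] w 0.016654024313200264
shift cm [ 0.01 -0.21 -0.39] turn [ 0.12  0.09 -0.18] | 0.2
shift cm [ 0.01 -0.4  -0.74] turn [ 0.12  0.09 -0.18] | 0.2
```

```bash
python3 -m inch '.1 .01 -.2 -.38 0 0 0; .1 .01 -.3 -.56 0 0 0; .1 .01 -.4 -.74 0 0 0; .1 .01 -.4 -.74 0 0 0; .1 .01 -.4 -.74 0 0 0' 60
python3 - <<'E'
from st import *
stat();
E
```

```text
t: 38.55
eef_pos: [0.6099, 0.1444, 0.0984]
ee_rot: [-3.134, -0.489, -1.544]
force: [-28.0, 19.5, 46.0]
width: 0.0164
t 38.55 tcp in bed [55.8925  0.5517 47.6805] F [  3.8016 -27.5498  50.0423] w 0.016404679899140583
```

50 N along the slot and no more travel, so it looks seated. Unload, release, retreat and inspect.

```bash
python3 -m inch '.1 0 .15 .3 0 0 0; .1 0 .25 .5 0 0 0; .4 0 .25 .5 0 0 0; .6 0 .25 .5 0 0 0; .6 0 .25 .5 0 0 0; .6 0 .25 .5 0 0 0'
python3 - <<'E'
from st import *
stat()
E
python3 -m inch '.6 0 2 4 0 0 0; .6 0 4 8 0 0 0; .6 -3 3 12 0 0 0; .6 -7 -2 15 0 0 0; .6 -11 -6 15 0 0 0; .6 -14 -9 15 0 0 0; .6 -14 -9 15 0 0 0; .6 -14 -9 15 0 0 0'
python3 - <<'E'
from st import *
stat()
for c in ['wrist','scene','side']:
    f=grab(c,c+'15.png')
    for n in ['bar','fork_far','fork_near']:
        for r in pinpoint(c,n)[:1]: print(c,n,round(r['p'],2),np.round(r['location'],1),'pred',proj(f,bed([.055,{'fork_far':.093,'fork_near':-.093,'bar':0}[n],.051])))
    for r in regions_of(c,'bar')[:1]: print(c,r['p'],r['bbox'])
pts=[([.055,s*.093,.051],G) for s in (1,-1)]
a=[ov('side','',pts,[.055,s*.1,.06],9,(266,300)) for s in (1,-1)]
a.append(ov('scene','',pts,[.055,.0,.06],6,(268,300)))
pl=[([.055,s*.1,.072],G) for s in (1,-1)]
b=[ov('wrist','',[],[.055,.1,.06],5,(400,300)),ov('wrist','',[],[.055,-.1,.06],5,(400,300))]
cv2.imwrite('pics/e15.png',np.vstack([np.hstack(a),np.hstack(b)]))
E
```

```text
t: 39.3
eef_pos: [0.61, 0.1466, 0.1033]
ee_rot: [-3.134, -0.49, -1.544]
force: [-0.3, 0.8, -0.8]
width: 0.0498
t 39.3 tcp in bed [56.1853  0.6812 53.0114] F [-1.0452 -0.2411 -0.3113] w 0.049811802664857546
t: 40.3
eef_pos: [0.4704, 0.0569, 0.2538]
ee_rot: [-3.132, -0.489, -1.544]
force: [0.1, 0.2, -0.5]
width: 0.0524
t 40.3 tcp in bed [ 202.9964 -141.0337  145.3901] F [-0.4192  0.1516 -0.3614] w 0.05242736701988466
wrist bar 0.59 [90.2 43. ] pred [89.9207 47.3757]
wrist fork_far 0.16 [88.5 46.2] pred [ 97.6099 -38.1546]
wrist fork_near 0.69 [ 92.2 140.4] pred [ 91.8537 144.7519]
wrist 0.85 [77.0, 0.0, 103.5, 174.6]
scene bar 0.62 [216.3 201.7] pred [216.571  203.8022]
scene fork_far 0.85 [197.5 189.2] pred [198.3137 190.609 ]
scene fork_near 0.65 [233.7 217. ] pred [236.3392 218.0872]
scene 0.82 [193.9, 185.0, 245.2, 224.5]
side bar 0.73 [230.6 218. ] pred [232.1958 219.7979]
side fork_far 0.8 [195.2 213.8] pred [196.7895 215.1079]
side fork_near 0.87 [267.9 224.2] pred [268.764  224.6418]
side 0.79 [182.4, 209.9, 277.6, 229.9]
```

Run:
```python
from st import *
f=grab('wrist'); s=telemetry.get_state(); cam=-f['R'].T@f['t']; print('cam bed',BR.inv().apply(cam-B0),'axis',BR.inv().apply(f['R'][2]),'px y',BR.inv().apply(f['R'][1]))
for sg in (-1,1):
    tgt=bed([.068,sg*.105,.215]); print(sg,(tgt-cam)*100,'tcp->',np.array(s['eef_pos'])+tgt-cam)
```

```text
cam bed [ 0.2036 -0.0693  0.3033] axis [ 0.002  -0.2652 -0.9642] px y [ 0.0024 -0.9642  0.2652]
-1 [ -3.758   7.736 -14.165] tcp-> [0.4324 0.1339 0.1117]
1 [ 17.2358   8.2491 -14.165 ] tcp-> [0.6423 0.1391 0.1117]
```

```bash
python3 -m inch '.6 -3.8 3 0 0 0 0; .6 -3.8 8 -5 0 0 0; .6 -3.8 8.7 -11 0 0 0; .6 -3.8 8.7 -12.2 0 0 0; .6 -3.8 8.7 -12.2 0 0 0; .6 -3.8 8.7 -12.2 0 0 0'
python3 - <<'E'
from st import *
stat(); im=ov('wrist','',[([.043,-.1,.072],G),([.061,-.1,.072],G),([.055,-.1,.051],Rd)],[.055,-.1,.06],3,(400,600)); cv2.imwrite('pics/n.png',im)
E
python3 -m inch '.6 0 1 6 0 0 0; .6 4 2 10 0 0 0; .6 10 2.5 10 0 0 0; .6 16 2.5 10 0 0 0; .6 21 2.5 7 0 0 0; .6 21 1.8 3 0 0 0; .6 21 1.8 3 0 0 0; .6 21 1.8 3 0 0 0'
python3 - <<'E'
from st import *
stat(); im=ov('wrist','',[([.043,.1,.072],G),([.061,.1,.072],G),([.055,.1,.051],Rd)],[.055,.1,.06],3,(400,600)); cv2.imwrite('pics/e16.png',np.hstack([cv2.imread('pics/n.png'),im]))
E
```

```text
t: 42.1
eef_pos: [0.4324, 0.144, 0.1322]
ee_rot: [-3.133, -0.489, -1.544]
force: [0.1, 0.1, 1.2]
width: 0.0526
t 42.1 tcp in bed [  68.2459 -176.8726   79.3078] F [0.4669 0.1276 1.0955] w 0.05255731176814227
t: 43.15
eef_pos: [0.6432, 0.1626, 0.1648]
ee_rot: [-3.129, -0.487, -1.545]
force: [-0.2, 0.2, 0.3]
width: 0.0524
t 43.15 tcp in bed [ 71.7054  34.2479 114.4865] F [-0.034  -0.1764  0.3702] w 0.05236067919967805
```

View pics/e16.png

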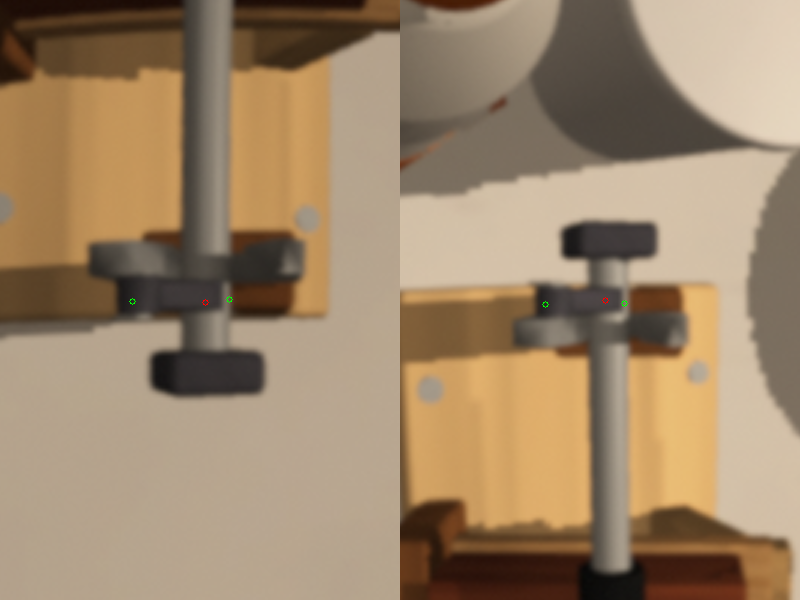

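The last view shows both latch fingers lying across the top of the rod at full shut length: near 120–222 px against 132–229 predicted, far 538–622 against 545–624. The nuts are outside them. Backing away and handing in.

```bash
python3 -m inch '.6 -1 1 6 0 0 0; .6 -2 1 12 0 0 0; .6 -2 1 14 0 0 0; .6 -2 1 14 0 0 0; .6 -2 1 14 0 0 0'
python3 - <<'E'
from st import *
stat()
f=grab('side')
for n,b in [('block',[.045,0,.01]),('bar',[.055,0,.051])]:
    for r in pinpoint('side',n)[:1]: print(n,r['p'],r['location'],proj(f,bed(b)))
for n in ['sanding_block','glue','tape_measure']:
    for r in pinpoint('side',n)[:1]: print(n,round(r['p'],2),np.round(r['location'],1))
print(arm.job_done())
E
```

```text
t: 43.82
eef_pos: [0.6228, 0.1732, 0.3058]
ee_rot: [-3.128, -0.485, -1.545]
force: [-0.4, 0.6, -1.5]
width: 0.0526
t 43.825 tcp in bed [128.0578  14.1248 244.2045] F [-1.251  -0.378  -1.0438] w 0.052557474798722914
bar 0.71 [228.0, 220.6] [232.1958 219.7979]
sanding_block 0.41 [266.4 221.8]
glue 0.64 [167.5 250.3]
tape_measure 0.62 [317.3 320.7]
the job is handed in; nothing more can be done
None
```

The pack is clamped and the job was handed in at about 44 s of the 72 s allowed. Both blanks, then the block, were pushed square against the backstop, and the bar was pressed down along the slots until it stopped at about 50 N.

**What the last checks showed**
- **Latches:** close wrist views show both fingers lying full-length across the top of the rod, so both look snapped shut. The nuts are outside them.
- **Bar:** the scene and side cameras put the bar within about 2 px of its seated position. With the arm in the way just before hand-in, the side camera put it 4 px off.
- **Block and blanks:** the block was square, centred and at the backstop when viewed before the bar went in; I did not look closely again afterwards.
- **Robot:** it was clear of everything at hand-in.

**What disagreed or went unconfirmed**
- **Heights:** contact heights came out 1.5–4 mm above my camera-based estimate of the bed. I put this down to calibration.
- **Side camera, last look:** it could not find the block. Its sanding-block report, at low confidence, was a false match on the cradle area.
- **Bystanders:** the glue bottle was found where it started, within about 3 px. The tape measure had no clear side-camera sighting at the start to compare with. The last look did not confirm the sanding block. Nothing I moved went near either of those two, apart from the gripper passing about 15 mm from the sanding block while taking the block.

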